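# Fit a wheel to a stub axle

### The job

Fit the wheel to the horizontal stub axle: thread the plain spacer ring on first, right up to the shoulder, then the wheel, then the end cap with its open bore over the axle, all pushed fully home with no gaps between them and let go. The cap lies sunk in its well: press the pedal of the ejector down to its stop to bring the cap up before you take it. Leave the tin and the two spray cans standing where they are.

Things in the scene. Friction and masses are not known exactly. Their poses are not given: they have to be found in the camera images.
- axle_stand: Fixed grey angle bracket that carries the axle, origin on the bench 10 mm behind the shoulder face, x axis along the axle to its free end. Upright plate 70 mm wide and 12 mm thick, its top 122 mm above the bench; foot plate 110 x 90 mm, from 90 mm behind to 20 mm in front of the shoulder face. Fixed tools up to 60 mm high lie on the bench before it.
- axle_shoulder (a point): Centre of the shoulder face (a 28 mm collar, 10 mm long) at the axle's root, 100 mm above the bench. x runs level along the axle to its free end, z up. The fixed steel axle is 16 mm in diameter and stands 66 mm out of this face; the last 8 mm taper to 8 mm in diameter.
- axle_tip (a point): Centre of the free end of the axle, 66 mm along the shoulder's x axis.
- spacer: Loose plain aluminium ring, 46 mm outside diameter, 20 mm bore right through, 22 mm thick, flat faces, about 70 g. Origin at its centre, x axis along the bore (both ends alike). It starts standing on edge in one of the rack's two slots, bore level.
- wheel: Loose black rubber-tyred wheel with a grey hub, 60 mm outside diameter, 20 mm bore right through, 22 mm thick, flat faces, about 90 g. Origin at its centre, x axis along the bore (both ends alike). It starts standing on edge in the rack's other slot.
- end_cap: Loose steel cap: cylinder 40 mm in diameter, 31 mm long, with a blind bore 20 mm wide, 25 mm deep; about 90 g. Origin at mid length, x axis level, out of the closed end (bore looks to -x). Starts in the ejector's well, top flush. Raised, grip it across its diameter. Home on the axle, its x points as the shoulder's, its centre 59.5 mm from the shoulder.
- rack: Fixed plywood rack, 120 mm (x) by 78 mm (y), origin under its centre. Two slots at x = -35 and +35 mm, each 25 mm wide between dividers whose tops are 38 mm above the bench. The discs stand in a V trough, bores along the rack's x; the spacer's centre is 42 mm and the wheel's 52 mm above the bench.
- ejector_block: Fixed ejector, origin on the bench under the rocker's pivot. The well, with aluminium walls up to 56 mm above the bench (47 mm along x, 74 mm along y outside), is at y = +85 mm; the cap lies in it with its length along the block's x axis. The pedal is at y = -85 mm. The foot plate is 62 by 240 mm.
- ejector (a joint): Rocker angle in rad: 0 = pedal up, cap down in the well; 0.4 (stop) = pedal fully down, cap raised by 34 mm, its centre then 70 mm above the bench, 14 mm above the well's top. Stiff pivot: about 3 N on the pedal moves it, and it stays where it is left.
- pedal_pad (a point): Centre of the top of the black rubber pedal pad (36 x 40 mm). It starts about 74 mm above the bench; pressed to the stop it goes down by 34 mm, to 40 mm above the bench.
- tin_tuna: Low round tin, 86 mm in diameter, 40 mm tall, origin under its centre. Bystander.
- aerosol: White spray can with red cap, 59 mm in diameter, 202 mm tall, origin under its centre. Bystander.
- spray_blue: Blue spray can, 61 mm in diameter, 165 mm tall, origin under its centre. Bystander.
There are look-alikes about, which are no part of the job. Leave any green or yellow look-alike of the end_cap alone.

How it is judged:
By the outcome, as a careful person would: the job done as asked, in the order asked, and still so for the second after the job is handed in, with the robot touching nothing.
It also fails if it takes over 72 s, if anything falls off the work surface, if the arm or the gripper's body presses on something with over 40 N, if the wrist force passes 120 N, or if a joint passes its speed limit or range.

### The arm

A 6-joint arm with a two-finger parallel gripper is mounted at the origin on a cart in front of the work surface, level with it; the furniture and walls round the work are solid. World frame = base frame: x ahead of the robot, y to its left, z up, the work surface at z = 0. Lengths are in m, angles in rad, forces in N, time in s.
With the tool pointing down it reaches from about 0.375 to 0.9 m from the base axis. Payload 3.1 kg.
Tool frame: the origin (TCP) lies between the finger pads; the fingertips stand 8 mm ahead of it and the grasp point (between the pads) lies 11 mm behind it; z points along the fingers, y is the line along which they close (so a half turn about z gives the same grasp; the last joint's range is limited). The gripper opens to 87 mm and grips with 3 to 60 N. Pads are 19 mm wide; open, the fingers measure 117 mm over their backs; the gripper's body (75 mm by 190 mm) begins 51 mm behind the grasp point.
Start: joints at [-1.411, 0.527, 1.433, -0, 1.181, -0.178], TCP at [0.207, -0.59, 0.231] pointing down, gripper open.
Joint ranges: [-3.08, 3.08], [-0.75, 2.2], [0.22, 2.44], [-1.43, 4.57], [0, 2.65], [-2.85, 2.85]. Speed limits (rad/s): [2.79, 2.79, 3.14, 3.14, 3.14, 3.14].

### API

Orientations are given as a unit quaternion [x, y, z, w].
In Python, from rig import robot, vision, job gives the robot as it stands.
- The arm moves only by the shell command python3 -m handwheel 'ROWS' [OPENING] [FORCE]. ROWS is JSON, a list of rows, each a list of 4 numbers: the shift along the tool's x, y, z as a fraction of full scale, then the turn about the tool's z as a fraction of full scale. A call has 1 to 20 rows; each row is the pose to reach, as a shift and turn from the pose commanded when the call began, along the tool's axes at that moment, turning the shorter way round; what a row does not reach only later rows make up. Full scale, the value 1, is 300 mm for a shift and 2 pi rad for a turn. A row lasts 1/12 s, in which the tool goes at most 41.7 mm and 7.16 degrees, less where a joint would pass 70% of its speed; a pose out of reach is approached as far as the arm can. A call with a number of a shift or a turn outside -1 to 1 is refused whole. A call with a gripper value outside its range is refused whole. OPENING is the opening in per cent of the stroke, from 0 (shut) to 100 (fully open), set as the call begins (- or left out, the last holds). The fingers move at their own pace and stop on an object; FORCE is the grip in N (left out, the last holds). Time passes only in rows, so rows that repeat a pose let the fingers close. It gives the time, the measured TCP pose, the force, the opening and the grip force at its end, in the units of the state.
- robot.get_obs(): the state, without advancing time (a new reading comes with each control period).
- vision.camera(name): name is "scene" or "top" or "wrist"; returns a dict with "frame" (400x640x3 uint8, red, green, blue), "K" (3x3 intrinsics, pixels), "cam_to_world" (4x4, takes a point from camera to world coordinates); the wrist camera has in their place "hand_eye" (4x4, takes a point from camera to tool coordinates, whose origin is the TCP and whose axes are the flange's). Camera axes: x right, y down, z forward; pixel columns grow to the right and rows downward; lengths in m; the calibration is good to about 2 mm. A picture is of the moment at which its call begins: read the wrist's pose just before it. There is no depth.
- job.hand_in(): hands the job in; it is judged then, once.
Trained networks look in the newest picture that a camera, given by its name, has taken for a name from the list of things; names that differ only in an ending like _2 or _b are one class to them, and where a whole thing is asked for, a point or a joint stands for the part that bears it (a point fixed in the world has none). Each returns a list of dicts, best first, with "conf" (0 to 1); they miss things now and then, are a little off and sometimes report something else, mostly with a low value. They report only what shows in the picture. A call takes as long as a camera call. They do not tell look-alikes from the thing itself.
- vision.look_for(camera, label): "point" ([row, column] in pixels, amid what is visible of it).
- vision.outline_of(camera, label): "mask" (400x640 bool, what is visible of it) and "point" ([row, column] in pixels, amid what is visible of it).
The state is a dict: "time": time; "q": joint angles; "joint_velocities": joint speeds; "joint_torque": joint torques, N m; "position": TCP position; "tool_rot": TCP orientation; "ft_force": force on the tool from outside, world axes, zero at the start; "moment": the same for the moment, N m; "grip_width": finger opening in m; "grip_force": force on a finger pad.
Only numpy, scipy, OpenCV 4.12 (cv2) and the standard library are available. Lean on these libraries where they do the work, as an engineer would, in place of code of your own. Each camera call takes 0.05 s, during which the arm holds its last target. There are 200 camera calls.

## Working session

There is one attempt and no reset: what is moved stays moved. The work goes in short steps, Python scripts to look and compute and a shell command to move; the robot and the scene stay as the last step left them, time stands still between calls to the robot, and variables do not carry over. Pictures are saved under pics/ and viewed, at most 10 in all, crops included, and the job is handed in when it is done.

```bash
mkdir -p pics; ls; cat > h.py <<'E'
import numpy as np, cv2, json
from scipy.spatial.transform import Rotation as R
from rig import robot, vision, job
def ray(c,px,o=None):
    K=np.array(c["K"]); 
    T=np.array(c["cam_to_world"]) if "cam_to_world" in c else o
    d=T[:3,:3]@np.linalg.solve(K,[px[1],px[0],1.0]); return T[:3,3],d
def atz(c,px,z,o=None):
    p,d=ray(c,px,o); return p+d*(z-p[2])/d[2]
def tri(r1,r2):
    A=[];b=[]
    for p,d in (r1,r2):
        d=d/np.linalg.norm(d); P=np.eye(3)-np.outer(d,d); A.append(P); b.append(P@p)
    return np.linalg.solve(sum(A),sum(b))
def wrist():
    s=robot.get_obs(); c=vision.camera("wrist")
    T=np.eye(4); T[:3,:3]=R.from_quat(s["tool_rot"]).as_matrix(); T[:3,3]=s["position"]
    return c, T@np.array(c["hand_eye"])
def save(n,f): cv2.imwrite("pics/"+n,cv2.cvtColor(np.ascontiguousarray(f),cv2.COLOR_RGB2BGR))
def px(c,p,o=None):
    T=np.array(c["cam_to_world"]) if "cam_to_world" in c else o
    q=np.linalg.inv(T)@np.append(p,1); q=np.array(c["K"])@q[:3]; return (q[:2]/q[2])[::-1]
E
python3 - <<'E'
from h import *
np.set_printoptions(precision=3,suppress=True)
s=robot.get_obs();print({k:np.round(v,3) for k,v in s.items()}); print(R.from_quat(s["tool_rot"]).as_matrix())
C={}
for n in("scene","top"):
    c=C[n]=vision.camera(n); save(n+".png",c["frame"]); print(n,np.array(c["cam_to_world"]),c["K"][0])
    for l in["axle_stand","axle_tip","axle_shoulder","spacer","wheel","end_cap","rack","ejector_block","pedal_pad","tin_tuna","aerosol","spray_blue"]:
        print(n,l,[(np.round(r["point"]),round(r["conf"],2)) for r in vision.look_for(n,l)][:4])
E
```

```text
pics
{'time': np.float64(0.0), 'q': array([-1.411,  0.528,  1.434, -0.   ,  1.181, -0.178]), 'joint_velocities': array([-0.001, -0.002, -0.001, -0.   ,  0.002,  0.001]), 'joint_torque': array([  0.   , -44.004, -17.659,   0.063,   0.058,  -0.   ]), 'position': array([ 0.207, -0.589,  0.23 ]), 'tool_rot': array([ 0.986,  0.168,  0.   , -0.001]), 'ft_force': array([-0.347,  0.138, -0.295]), 'moment': array([ 0.012, -0.025, -0.003]), 'grip_force': np.float64(0.0), 'grip_width': np.float64(0.087)}
[[ 0.943  0.331 -0.   ]
 [ 0.331 -0.943  0.002]
 [ 0.    -0.002 -1.   ]]
scene [[-0.819 -0.402  0.409  0.23 ]
 [-0.574  0.595 -0.563  0.648]
 [-0.017 -0.696 -0.718  0.734]
 [ 0.     0.     0.     1.   ]] [378.162   0.    321.167]
scene axle_stand [(array([176., 341.]), 0.6), (array([250., 305.]), 0.59)]
scene axle_tip [(array([175., 342.]), 0.85), (array([266., 288.]), 0.25)]
scene axle_shoulder [(array([175., 340.]), 0.7)]
scene spacer [(array([304., 361.]), 0.81)]
scene wheel [(array([284., 335.]), 0.66), (array([304., 363.]), 0.57)]
scene end_cap [(array([349., 284.]), 0.94), (array([265., 2
[... 550 characters left out ...]
.342]
top axle_stand [(array([176., 412.]), 0.95)]
top axle_tip [(array([175., 413.]), 0.76)]
top axle_shoulder [(array([172., 412.]), 0.69)]
top spacer [(array([285., 292.]), 0.44)]
top wheel []
top end_cap [(array([157., 273.]), 0.71), (array([282., 251.]), 0.7), (array([250., 229.]), 0.66), (array([208., 285.]), 0.65)]
top rack [(array([268., 296.]), 0.85)]
top ejector_block [(array([205., 320.]), 0.67), (array([171., 412.]), 0.55)]
top pedal_pad [(array([198., 336.]), 0.96), (array([174., 410.]), 0.41)]
top tin_tuna [(array([285., 372.]), 0.93)]
top aerosol [(array([131., 379.]), 0.84), (array([176., 413.]), 0.59), (array([200., 338.]), 0.23)]
top spray_blue [(array([202., 233.]), 0.94)]
```

```bash
python3 -c "
import cv2
a=cv2.imread('pics/top.png')[100:330,180:460]; cv2.imwrite('pics/topc.png',cv2.resize(a,None,fx=2.6,fy=2.6,interpolation=cv2.INTER_CUBIC))
a=cv2.imread('pics/scene.png')[120:390,200:460]; cv2.imwrite('pics/scenec.png',cv2.resize(a,None,fx=2.2,fy=2.2,interpolation=cv2.INTER_CUBIC))"
```

```text
(no output)
```

View pics/topc.png

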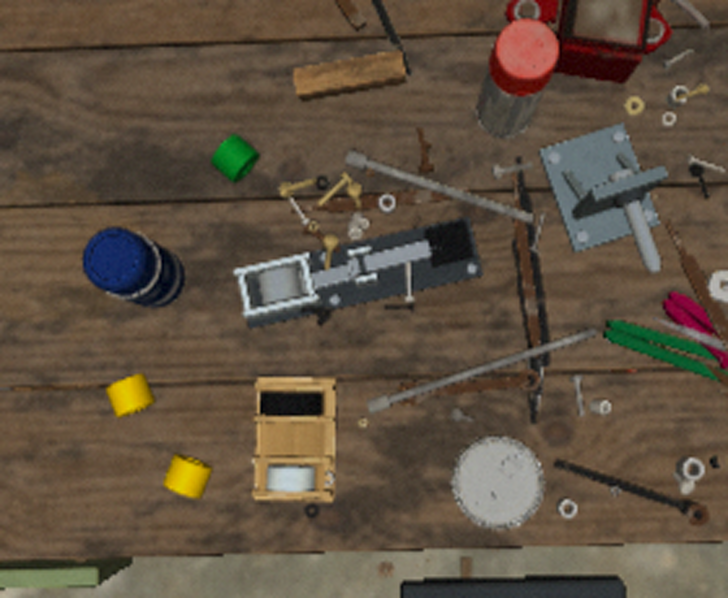

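View pics/scenec.png

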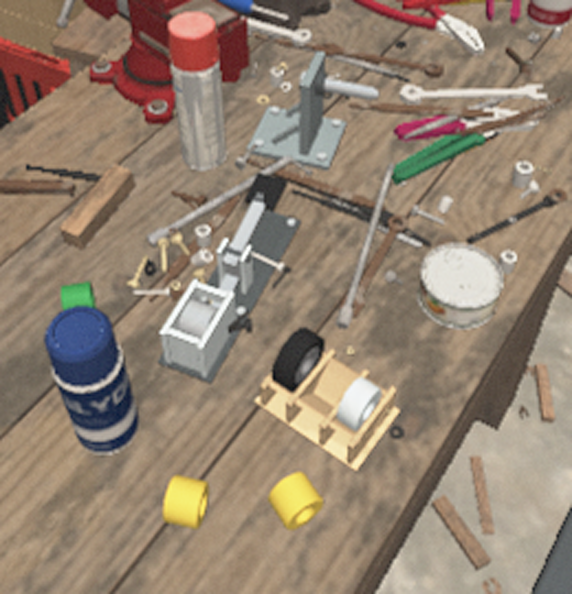

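The pictures show these items (full top-image row, col):
- **Cap look-alikes:** green at (160,270), yellow at (252,230) and yellow at (283,252). The real steel cap lies in the white-walled well at about (209,287).
- **Rack:** black wheel in the far slot at (255,292), white/aluminium spacer in the near slot at (284,292).
- **Axle:** points toward the robot, tip at about (202,432).
- **Pedal:** black pad at about (193,353).

```bash
python3 - <<'E'
from h import *
np.set_printoptions(precision=4,suppress=True)
t=vision.camera("top"); s=vision.camera("scene")
T=lambda x,y:(100+y/2.6,180+x/2.6); S=lambda x,y:(120+y/2.2,200+x/2.2)
print("axle tip",tri(ray(t,T(655,265)),ray(s,S(375,92))),atz(t,T(655,265),.1))
print("axle root",atz(t,T(625,195),.1))
print("stand foot corners",[atz(t,T(*p),.008)[:2] for p in((541,149),(625,124),(660,225),(578,250))])
print("rack",[atz(t,T(*p),.038)[:2] for p in((257,378),(335,378),(335,498),(254,498))])
print("well",[atz(t,T(*p),.056)[:2] for p in((235,270),(308,256),(318,303),(247,318))])
print("pad",atz(t,T(450,243),.074), tri(ray(t,T(450,243)),ray(s,S(266,190))))
print("spacer",tri(ray(t,T(291,478)),ray(s,S(360,402))),"wheel",tri(ray(t,T(292,403)),ray(s,S(299,358))))
for l,z in(("spray_blue",.165),("aerosol",.2),("tin_tuna",.04)):
    r=vision.outline_of("scene",l); 
print("blue top",atz(t,T(117,260),.165),"aer",atz(t,T(527,55),.202),"tin",atz(t,T(497,482),.04))
E
```

```text
axle tip [ 0.5822 -0.0623  0.1023] [ 0.5823 -0.063   0.1   ]
axle root [ 0.6475 -0.0396  0.1   ]
stand foot corners [array([0.7137, 0.0215]), array([ 0.7364, -0.064 ]), array([ 0.6324, -0.0928]), array([ 0.61  , -0.0102])]
rack [array([0.4923, 0.3083]), array([0.4901, 0.2333]), array([0.3772, 0.2362]), array([0.3793, 0.313 ])]
well [array([0.5953, 0.3253]), array([0.6065, 0.2551]), array([0.5611, 0.2466]), array([0.549 , 0.3145])]
pad [0.6121 0.1202 0.074 ] [0.6134 0.1206 0.0709]
spacer [0.398  0.2771 0.0449] wheel [0.4681 0.2739 0.0535]
blue top [0.5942 0.4104 0.165 ] aer [0.7503 0.0571 0.202 ] tin [0.388  0.0829 0.04  ]
```

```bash
cat >> h.py <<'E'
def plan(x,y,z,yaw=None):
    "fractions for a move from present measured pose to TCP x,y,z (m), tool-x yaw (deg)"
    s=robot.get_obs(); M=R.from_quat(s["tool_rot"]).as_matrix(); d=M.T@(np.array([x,y,z])-s["position"])
    y0=np.degrees(np.arctan2(M[1,0],M[0,0])); t=0 if yaw is None else ((yaw-y0+180)%360-180)
    print("rows",np.round(d/.3,4),"turn",round(-t/360,4),"n",int(np.ceil(max(np.linalg.norm(d)/.0417,abs(t)/7.16))),"yaw0",round(y0,1),"t",round(float(s["time"]),2),"q6",round(s["q"][5],2))
E
python3 -c "
from h import *
plan(.612,.1205,.25,12)"
```

```text
rows [ 2.0578 -1.7861 -0.0648] turn 0.0204 n 20 yaw0 19.4 t 1.55 q6 -0.18
```

```bash
python3 -m handwheel '[[0.7,-0.6,-0.06,0.02],[0.7,-0.6,-0.06,0.02],[0.7,-0.6,-0.06,0.02],[0.7,-0.6,-0.06,0.02],[0.7,-0.6,-0.06,0.02],[0.7,-0.6,-0.06,0.02],[0.7,-0.6,-0.06,0.02]]' 0 20; python3 -c "
from h import *
plan(.612,.1205,.25,12)"
```

```text
time: 2.13
position: [0.3466, -0.3465, 0.2489]
tool_rot: [0.994, 0.107, 0.0, -0.001]
ft_force: [0.5, -0.4, 0.0]
grip_width: 0.0482
grip_force: 0.0
rows [ 1.1946e+00 -1.3339e+00 -1.0000e-03] turn 0.0006 n 13 yaw0 12.2 t 2.13 q6 0.34
```

```bash
python3 -m handwheel '[[0.6,-0.67,0,0],[0.6,-0.67,0,0],[0.6,-0.67,0,0],[0.6,-0.67,0,0],[0.6,-0.67,0,0],[0.6,-0.67,0,0],[0.6,-0.67,0,0]]' 0 20;python3 -m handwheel '[[0.6,-0.67,0,0],[0.6,-0.67,0,0],[0.6,-0.67,0,0],[0.6,-0.67,0,0],[0.6,-0.67,0,0],[0.6,-0.67,0,0],[0.6,-0.67,0,0],[0.6,-0.67,0.27,0],[0.6,-0.67,0.27,0],[0.6,-0.67,0.27,0],[0.6,-0.67,0.27,0]]'; python3 - <<'E'
from h import *
plan(.612,.1205,.06,12)
c,o=wrist(); save("w1.png",c["frame"])
print([(np.round(r["point"]),round(r["conf"],2),atz(c,r["point"],.074,o)) for r in vision.look_for("wrist","pedal_pad")])
print(px(c,[.612,.1205,.074],o), px(c,[.578,.2854,.056],o))
E
```

```text
time: 2.72
position: [0.4807, -0.112, 0.2489]
tool_rot: [0.994, 0.107, 0.001, -0.001]
ft_force: [-0.6, -0.3, 0.1]
grip_width: 0.0038
grip_force: 0.0
time: 3.63
position: [0.6111, 0.1187, 0.1655]
tool_rot: [0.994, 0.106, -0.003, -0.0]
ft_force: [-0.4, -0.3, 0.7]
grip_width: 0.0002
grip_force: 0.0
rows [ 0.0065 -0.0049  0.3517] turn 0.0005 n 3 yaw0 12.2 t 3.63 q6 1.37
[(array([199., 281.]), 0.59, array([0.61167103, 0.15009003, 0.074     ]))]
[206.09995602 317.11715977] [198.04624963 121.3403635 ]
```

View pics/w1.png

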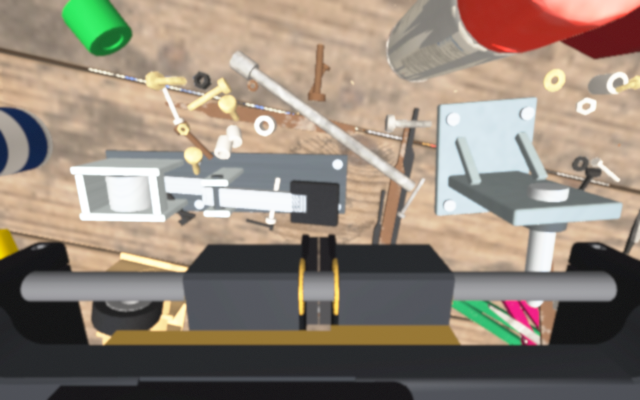

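The wrist view shows the pad at (202,315) within a few pixels of the prediction, and the well with the cap at (190,125). I'll press now.

```bash
python3 -m handwheel '[[0.01,0,0.14,0],[0.01,0,0.25,0],[0.01,0,0.29,0],[0.01,0,0.33,0],[0.01,0,0.37,0],[0.01,0,0.39,0],[0.01,0,0.39,0]]';python3 -m handwheel '[[0,0,0.01,0],[0,0,0.015,0],[0,0,0.015,0]]'
```

```text
time: 4.32
position: [0.6169, 0.1192, 0.0509]
tool_rot: [0.994, 0.106, 0.001, -0.0]
ft_force: [-0.3, 0.1, -0.1]
grip_width: 0.0002
grip_force: 0.0
time: 4.57
position: [0.6171, 0.1195, 0.0488]
tool_rot: [0.994, 0.106, 0.002, 0.0]
ft_force: [-1.9, -0.5, 10.2]
grip_width: 0.0003
grip_force: 5.1
```

```bash
python3 -m handwheel '[[0,0,0.01,0],[0,0,0.015,0],[0,0,0.015,0]]';python3 -m handwheel '[[0,0,-0.2,0],[0,0,-0.35,0],[0,0,-0.6,0],[0,0,-0.7,0],[0,0,-0.7,0],[0,0,-0.7,0]]' 90; python3 - <<'E'
from h import *
plan(.43,.275,.25,-2)
E
```

```text
time: 4.82
position: [0.6173, 0.1196, 0.0482]
tool_rot: [0.994, 0.106, 0.002, 0.0]
ft_force: [-7.9, -2.1, 31.7]
grip_width: 0.0006
grip_force: 15.4
time: 5.32
position: [0.6212, 0.12, 0.2621]
tool_rot: [0.994, 0.106, 0.01, 0.001]
ft_force: [1.7, -0.1, 0.9]
grip_width: 0.0321
grip_force: 0.0
rows [-0.5147 -0.6396  0.0281] turn 0.0394 n 6 yaw0 12.2 t 5.32 q6 1.37
```

Stop reached (31 N, no more travel). Next I'll look at the rack from close by.

```bash
python3 -m handwheel '[[-0.7,-0.69,0.1,0.04],[-0.7,-0.69,0.1,0.04],[-0.7,-0.69,0.1,0.04],[-0.7,-0.69,0.1,0.04],[-0.7,-0.69,0.1,0.04],[-0.7,-0.69,0.1,0.04],[-0.7,-0.69,0.1,0.04],[-0.7,-0.69,0.1,0.04],[-0.7,-0.69,0.1,0.04],[-0.7,-0.69,0.1,0.04]]' 80; python3 - <<'E'
from h import *
plan(.398,.277,.15,-2)
c,o=wrist(); save("w2.png",c["frame"])
for l in("spacer","wheel","rack"):print(l,[(np.round(r["point"]),round(r["conf"],2)) for r in vision.look_for("wrist",l)])
print(px(c,[.398,.277,.042],o), px(c,[.468,.274,.052],o))
E
```

```text
time: 6.15
position: [0.3678, 0.2779, 0.2221]
tool_rot: [1.0, -0.019, 0.001, -0.0]
ft_force: [0.9, -0.2, -0.7]
grip_width: 0.0693
grip_force: 0.0
rows [ 0.1003 -0.0005  0.2407] turn -0.0004 n 2 yaw0 -2.2 t 6.15 q6 2.01
spacer [(array([158., 316.]), 0.59)]
wheel [(array([ 87., 316.]), 0.94)]
rack []
[156.07793123 318.8236493 ] [ 84.31272013 319.27732603]
```

View pics/w2.png

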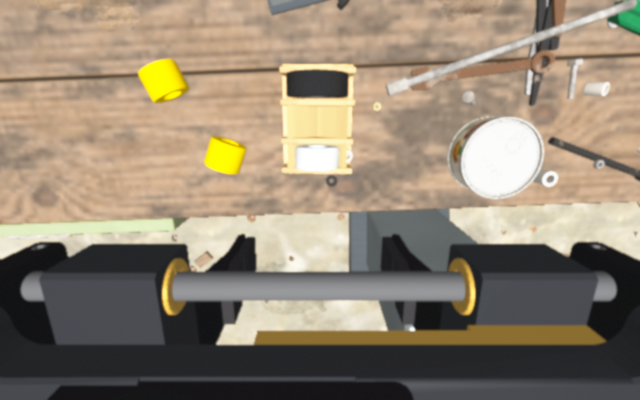

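The rack stands square in the view: outline rows 65–174, cols 281–354, spacer at (158,317), wheel at (85,316).

```bash
python3 - <<'E'
from h import *
np.set_printoptions(precision=4,suppress=True)
c,o=wrist(); g=cv2.cvtColor(c["frame"],cv2.COLOR_RGB2BGR)
for p in((65,280),(65,354),(174,283),(174,352)): print(atz(c,p,.038,o)[:2])
for p in((157,317),(145,317),(172,317),(84,316)): print(p,atz(c,p,.065 if p[0]>100 else .082,o)[:2])
cv2.imwrite("pics/w2c.png",cv2.resize(g[55:185,270:370],None,fx=4.5,fy=4.5,interpolation=cv2.INTER_CUBIC))
E
```

```text
[0.4893 0.3104]
[0.4863 0.2377]
[0.3806 0.3152]
[0.3776 0.2409]
(157, 317) [0.4012 0.2776]
(145, 317) [0.4128 0.2771]
(172, 317) [0.3863 0.2782]
(84, 316) [0.4669 0.2756]
```

View pics/w2c.png

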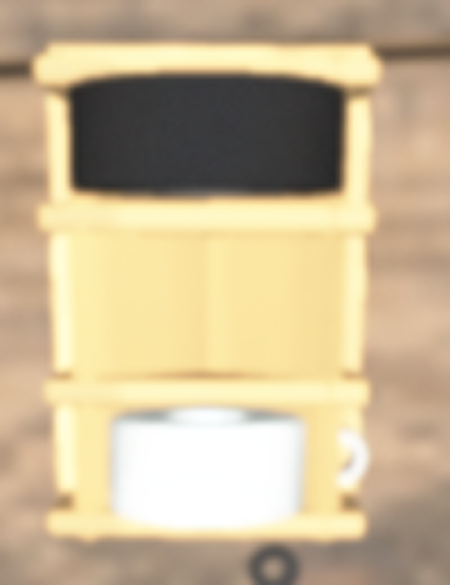

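```bash
python3 - <<'E'
from h import *
plan(.3985,.2775,.060,-2)
E
```

```text
rows [ 0.0991 -0.006   0.5391] turn -0.001 n 4 yaw0 -2.4 t 6.4 q6 2.01
```

```bash
python3 -m handwheel '[[0.099,-0.005,0.1,-0.001],[0.099,-0.005,0.24,-0.001],[0.099,-0.005,0.38,-0.001],[0.099,-0.005,0.5,-0.001],[0.099,-0.005,0.54,-0.001],[0.099,-0.005,0.57,-0.001],[0.099,-0.005,0.585,-0.001],[0.099,-0.005,0.585,-0.001]]' 75; python3 -c "
from h import *
plan(.3985,.2775,.046,-2)"
```

```text
time: 7.07
position: [0.3974, 0.2775, 0.0456]
tool_rot: [1.0, -0.017, -0.0, 0.0]
ft_force: [0.3, 0.5, 0.7]
grip_width: 0.0657
grip_force: 0.0
rows [ 0.0037 -0.0003 -0.0012] turn 0.0002 n 1 yaw0 -1.9 t 7.07 q6 1.98
```

```bash
python3 -m handwheel '[[0.003,0,0.005,0],[0.003,0,0.008,0],[0.003,0,0.008,0]]' ; python3 -m handwheel '[[0.003,0,-0.002,0],[0.003,0,-0.002,0],[0.003,0,-0.002,0],[0.003,0,-0.002,0],[0.003,0,-0.002,0]]' 20 45
```

```text
time: 7.32
position: [0.3985, 0.278, 0.0447]
tool_rot: [1.0, -0.016, 0.001, -0.001]
ft_force: [0.5, 0.1, 0.1]
grip_width: 0.0652
grip_force: 0.0
time: 7.73
position: [0.3994, 0.2786, 0.046]
tool_rot: [1.0, -0.017, 0.002, -0.001]
ft_force: [-2.2, 2.9, 12.6]
grip_width: 0.0449
grip_force: 45.6
```

Grip is 1 mm narrower than the ring and pushes up, so the contact is above the equator. I'll reopen and go lower.

```bash
python3 -m handwheel '[[-0.003,0.002,0,0],[-0.003,0.002,0,0],[-0.003,0.002,0.01,0],[-0.003,0.002,0.015,0],[-0.003,0.002,0.015,0]]' 62 45; python3 -m handwheel '[[0,0,0.005,0],[0,0,0.01,0],[0,0,0.01,0]]'
```

```text
time: 8.15
position: [0.3996, 0.2792, 0.0455]
tool_rot: [1.0, -0.017, 0.004, -0.002]
ft_force: [-6.8, 4.0, 48.2]
grip_width: 0.0535
grip_force: 24.2
time: 8.4
position: [0.3996, 0.2793, 0.0452]
tool_rot: [1.0, -0.017, 0.004, -0.003]
ft_force: [-9.0, 2.2, 72.2]
grip_width: 0.0534
grip_force: 36.9
```

The fingers rest on the rack at a tip height of about 37.5 mm. I'll back off 10 mm of command, grip there and lift.

```bash
python3 -m handwheel '[[0,0,-0.02,0],[-0.002,0,-0.033,0],[-0.002,0,-0.033,0],[-0.002,0,-0.033,0]]' 70 45;python3 -m handwheel '[[0,0,0,0],[0,0,0,0],[0,0,0,0],[0,0,0,0]]' 20 45;
```

```text
time: 8.73
position: [0.397, 0.277, 0.0467]
tool_rot: [1.0, -0.016, 0.0, -0.0]
ft_force: [0.6, -0.3, -0.3]
grip_width: 0.0606
grip_force: 0.0
time: 9.07
position: [0.3976, 0.2785, 0.0465]
tool_rot: [1.0, -0.018, 0.001, -0.001]
ft_force: [-1.8, 8.3, 6.5]
grip_width: 0.045
grip_force: 44.9
```

```bash
python3 -m handwheel '[[0,0,-0.02,0],[0,0,-0.04,0],[0,0,-0.06,0],[0,0,-0.06,0]]'
```

```text
time: 9.4
position: [0.3972, 0.2769, 0.0653]
tool_rot: [1.0, -0.016, 0.0, 0.0]
ft_force: [0.9, 0.2, -1.8]
grip_width: 0.0448
grip_force: 44.9
```

Ring held. Now toward the axle, with a close look at it from above.

```bash
python3 -m handwheel '[[0,0,-0.14,0],[0,0,-0.28,0],[0,0,-0.42,0],[0,0,-0.42,0]]'; python3 -c "
from h import *
plan(.49,-.09,.19,16.5)"
```

```text
time: 9.73
position: [0.4013, 0.2787, 0.197]
tool_rot: [1.0, -0.016, 0.007, -0.003]
ft_force: [0.9, -0.3, -0.3]
grip_width: 0.0451
grip_force: 44.9
rows [0.3355 1.2188 0.021 ] turn -0.051 n 10 yaw0 -1.9 t 9.73 q6 1.98
```

```bash
python3 -m handwheel '[[0.17,0.61,0,0],[0.17,0.61,0,0],[0.17,0.61,0,0],[0.17,0.61,0,0],[0.17,0.61,0,0],[0.17,0.61,0,0]]';  python3 -m handwheel '[[0.166,0.609,0,-0.051],[0.166,0.609,0,-0.051],[0.166,0.609,0,-0.051],[0.166,0.609,0,-0.051],[0.166,0.609,0,-0.051],[0.166,0.609,0,-0.051],[0.166,0.609,0,-0.051]]';python3 - <<'E'
from h import *
np.set_printoptions(precision=4,suppress=True)
plan(.49,-.09,.19,16.5)
c,o=wrist(); save("w3.png",c["frame"])
print(o[:3,3], px(c,[.58,-.063,.1],o),px(c,[.6404,-.0458,.1],o))
s=vision.camera("scene")
a=cv2.cvtColor(s["frame"],cv2.COLOR_RGB2BGR)[130:260,300:440]
b=cv2.cvtColor(c["frame"],cv2.COLOR_RGB2BGR)[0:320,130:510]
im=np.zeros((600,800,3),np.uint8); im[:320,:380]=b; im[:390,380:800]=cv2.resize(a,(420,390),interpolation=cv2.INTER_CUBIC)
cv2.imwrite("pics/c3.png",im[:400])
E
```

```text
time: 10.23
position: [0.4434, 0.0884, 0.1904]
tool_rot: [1.0, -0.019, 0.001, 0.001]
ft_force: [-0.0, 1.0, -0.2]
grip_width: 0.0448
grip_force: 44.9
time: 10.82
position: [0.4858, -0.093, 0.1901]
tool_rot: [0.99, 0.141, -0.0, -0.0]
ft_force: [-0.2, 0.9, -0.9]
grip_width: 0.0446
grip_force: 44.9
rows [ 0.0163 -0.0057  0.0004] turn -0.0006 n 1 yaw0 16.3 t 10.82 q6 0.87
[ 0.5585 -0.0714  0.3441] [ 77.2019 315.8056] [-24.1317 316.272 ]
```

View pics/c3.png

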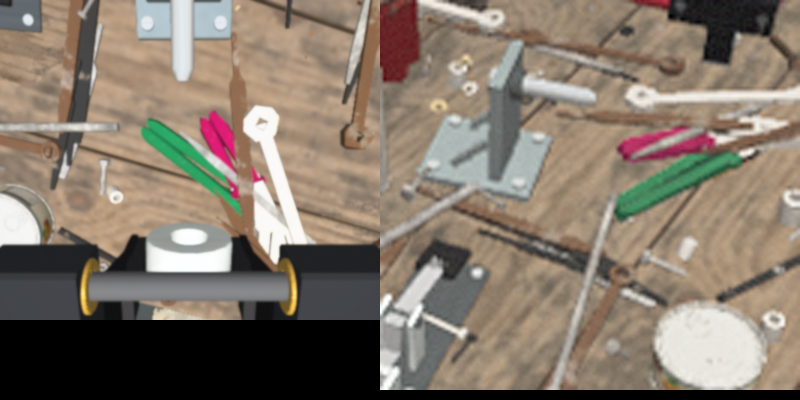

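```bash
python3 - <<'E'
from h import *
np.set_printoptions(precision=4,suppress=True)
c,o=wrist(); f=c["frame"].astype(float); g=f.min(2)
for r in (5,15,50,60,70): print(r,[int(v) for v in g[r,295:332]])
for col in(312,): print("col",[int(v) for v in g[70:92,col]])
print("ring row 237",[int(v) for v in g[237,285:350]]); print("ring col317",[int(v) for v in g[222:256,317]])
E
```

```text
5 [180, 180, 181, 181, 181, 181, 181, 181, 177, 165, 154, 162, 181, 197, 209, 216, 220, 220, 222, 224, 227, 228, 228, 226, 225, 225, 226, 226, 225, 221, 212, 194, 176, 165, 165, 174, 179]
15 [181, 181, 182, 183, 183, 183, 183, 182, 179, 172, 162, 164, 180, 196, 209, 217, 220, 221, 222, 224, 226, 228, 227, 227, 225, 225, 225, 225, 224, 219, 209, 191, 173, 162, 164, 173, 177]
50 [128, 126, 125, 126, 126, 126, 127, 127, 127, 129, 137, 155, 177, 195, 209, 218, 220, 221, 221, 224, 227, 228, 229, 228, 226, 226, 226, 225, 223, 217, 204, 185, 163, 140, 124, 118, 117]
60 [122, 124, 127, 129, 131, 131, 131, 132, 131, 132, 136, 151, 174, 195, 209, 218, 220, 221, 222, 224, 226, 228, 229, 228, 227, 226, 226, 225, 222, 215, 201, 182, 159, 140, 130, 129, 130]
70 [108, 106, 105, 105, 105, 105, 107, 108, 109, 110, 114, 123, 142, 166, 187, 201, 211, 219, 223, 226, 228, 229, 229, 227, 226, 225, 224, 220, 212, 197, 177, 155, 137, 130, 130, 132, 133]
col [219, 218, 217, 216, 214, 211, 207, 199, 187, 167, 143, 127, 123, 123, 124, 125, 126, 129, 131, 133, 135, 136]
ring row 237 [147, 146, 147, 147, 147, 147, 146, 146, 146, 146, 145, 146, 145, 143, 143, 152, 175, 200, 220, 230, 238, 243, 246, 248, 250, 251, 252, 252, 252, 252, 252, 253, 253, 253, 253, 253, 253, 253, 252, 252, 252, 252, 251, 251, 250, 249, 247, 243, 238, 230, 219, 198, 173, 156, 147, 146, 146, 147, 146, 147, 146, 148, 148, 147, 148]
ring col317 [128, 140, 145, 147, 150, 160, 192, 233, 249, 252, 253, 253, 253, 253, 253, 253, 252, 252, 252, 252, 251, 246, 221, 173, 150, 148, 150, 150, 150, 155, 173, 211, 241, 251]
```

```bash
python3 - <<'E'
from h import *
np.set_printoptions(precision=4,suppress=True)
c=vision.camera("wrist"); s=robot.get_obs(); H=np.array(c["hand_eye"]); print(H[:3],c["K"])
def intool(p,z): 
    d=H[:3,:3]@np.linalg.solve(np.array(c["K"]),[p[1],p[0],1.]); return H[:3,3]+d*(z-H[2,3])/d[2]
zt=s["position"][2]-.1; print(s["position"],zt)
print("axle",[intool(p,zt) for p in((80,316.3),(60,316.6),(5,317))])
for z in(0,.002,.0045,.007): print("ringface",z,intool((236,319.2),z))
E
```

```text
[[ 0.0006 -0.9612 -0.276   0.0758]
 [ 1.      0.0007 -0.0003 -0.0005]
 [ 0.0005 -0.276   0.9612 -0.154 ]] [[318.1746   0.     318.2631]
 [  0.     318.1746 202.0749]
 [  0.       0.       1.    ]]
[ 0.4847 -0.0899  0.1903] 0.09026463578368274
axle [array([ 0.097 , -0.002 ,  0.0903]), array([ 0.1103, -0.0018,  0.0903]), array([ 0.1447, -0.0015,  0.0903])]
ringface 0 [ 0.0132 -0.      0.    ]
ringface 0.002 [ 0.0124 -0.      0.002 ]
ringface 0.0045 [ 0.0114 -0.      0.0045]
ringface 0.007 [ 0.0104 -0.      0.007 ]
```

```bash
python3 -m handwheel '[[0,-0.006,0.1,0],[0,-0.006,0.2,0],[0.05,-0.006,0.29,0],[0.15,-0.006,0.291,0],[0.24,-0.006,0.291,0],[0.24,-0.006,0.291,0],[0.24,-0.006,0.291,0]]';python3 - <<'E'
from h import *
np.set_printoptions(precision=4,suppress=True)
s=robot.get_obs();print(s["position"])
s=vision.camera("scene")
a=cv2.cvtColor(s["frame"],cv2.COLOR_RGB2BGR)[140:215,330:420]
cv2.imwrite("pics/c4.png",cv2.resize(a,None,fx=7,fy=7,interpolation=cv2.INTER_CUBIC))
c,o=wrist();save("w4.png",c["frame"]); g=c["frame"].min(2)
print("ring",[int(v) for v in g[222:256,317]])
for r in(5,60,100,140,170): print(r,[int(v) for v in g[r,290:345]])
E
```

```text
time: 11.6
position: [0.555, -0.0677, 0.1032]
tool_rot: [0.989, 0.145, 0.0, 0.0]
ft_force: [-1.1, -0.4, -0.7]
grip_width: 0.0454
grip_force: 44.9
[ 0.555  -0.0677  0.1032]
ring [174, 177, 179, 180, 182, 194, 225, 250, 255, 255, 255, 255, 255, 255, 255, 255, 255, 255, 255, 255, 255, 254, 246, 210, 182, 180, 182, 182, 183, 188, 209, 239, 253, 255]
5 [219, 219, 217, 209, 191, 178, 186, 202, 212, 219, 225, 230, 234, 237, 239, 241, 243, 244, 245, 245, 246, 246, 246, 246, 247, 247, 247, 247, 247, 247, 247, 247, 247, 247, 247, 247, 247, 247, 247, 247, 246, 246, 246, 246, 245, 245, 244, 243, 241, 239, 238, 236, 233, 229, 225]
60 [91, 85, 85, 90, 95, 99, 104, 107, 111, 113, 115, 116, 116, 119, 119, 120, 122, 122, 122, 123, 123, 124, 124, 124, 124, 124, 124, 124, 124, 124, 123, 123, 124, 124, 124, 125, 124, 124, 124, 124, 125, 124, 124, 124, 123, 123, 122, 122, 121, 120, 120, 118, 117, 114, 112]
100 [220, 220, 220, 220, 221, 221, 221, 220, 220, 220, 220, 220, 216, 203, 186, 191, 210, 223, 232, 238, 242, 245, 246, 247, 247, 247, 248, 249, 250, 250, 250, 250, 250, 249, 249, 249, 249, 249, 249, 249, 249, 248, 246, 243, 234, 223, 210, 201, 205, 215, 219, 219, 219, 219, 219]
140 [152, 154, 156, 157, 160, 161, 163, 163, 164, 164, 162, 162, 159, 158, 165, 185, 206, 222, 231, 238, 242, 245, 246, 246, 246, 246, 247, 248, 250, 250, 250, 250, 250, 249, 249, 249, 249, 249, 249, 249, 248, 247, 243, 237, 226, 209, 187, 167, 160, 162, 163, 165, 164, 165, 166]
170 [158, 156, 154, 152, 153, 153, 153, 155, 155, 156, 158, 157, 158, 159, 165, 180, 202, 221, 231, 238, 243, 245, 246, 246, 246, 246, 247, 248, 250, 250, 250, 250, 250, 249, 249, 249, 249, 249, 249, 248, 247, 244, 239, 229, 217, 196, 170, 145, 134, 131, 130, 130, 130, 129, 128]
```

View pics/c4.png

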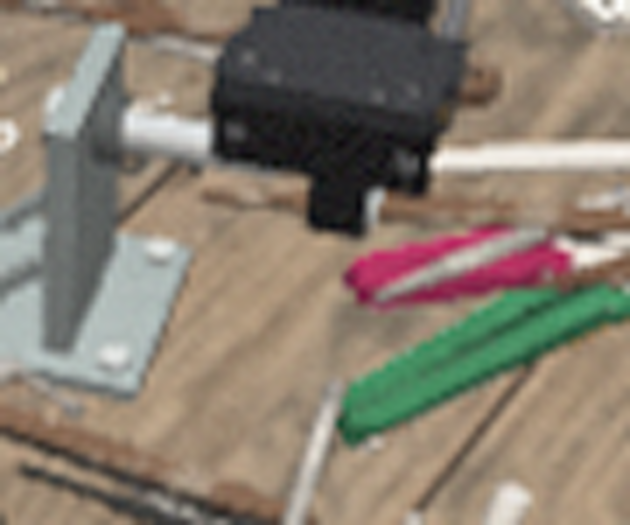

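The wrist numbers give the axle 0.6 mm to tool +y of the bore. I'll thread the ring on and watch the force.

```bash
python3 -m handwheel '[[0.03,0.002,0,0],[0.06,0.002,0,0],[0.08,0.002,0,0],[0.1,0.002,0,0],[0.1,0.002,0,0]]'; python3 -c "
from h import *
plan(.6,-.05,.1032,16)"
```

```text
time: 12.12
position: [0.5847, -0.0614, 0.1036]
tool_rot: [0.99, 0.143, 0.001, 0.0]
ft_force: [0.1, 0.8, -0.3]
grip_width: 0.0451
grip_force: 44.9
rows [ 0.0598 -0.022   0.0013] turn 0.0013 n 1 yaw0 16.5 t 12.12 q6 0.99
```

```bash
python3 -m handwheel '[[0.04,0,0,0],[0.08,0,0,0],[0.12,0,0,0],[0.15,0,0,0],[0.165,0,0,0],[0.165,0,0,0]]';python3 -m handwheel '[[0.01,0,0,0],[0.02,0,0,0],[0.03,0,0,0],[0.03,0,0,0]]'
```

```text
time: 12.62
position: [0.6292, -0.048, 0.1031]
tool_rot: [0.99, 0.144, -0.002, 0.0]
ft_force: [-2.8, -2.1, 2.1]
grip_width: 0.0453
grip_force: 44.9
time: 12.95
position: [0.6295, -0.0478, 0.1028]
tool_rot: [0.989, 0.145, -0.012, 0.0]
ft_force: [-18.9, -10.3, 12.5]
grip_width: 0.045
grip_force: 44.9
```

Home against the shoulder (axial 21 N). Release and lift, then to the wheel.

```bash
python3 -m handwheel '[[-0.03,0,0,0],[-0.03,0,0,0],[-0.03,0,0,0],[-0.03,0,-0.05,0],[-0.03,0,-0.25,0],[-0.03,0,-0.35,0],[-0.03,0,-0.35,0]]' 75; python3 -c "
from h import *
plan(.468,.276,.2,-2)
c,o=wrist();save('w5.png',c['frame']);print(vision.look_for('wrist','spacer'))"
```

```text
time: 13.53
position: [0.6364, -0.0483, 0.2161]
tool_rot: [0.99, 0.143, 0.008, 0.003]
ft_force: [0.5, -0.5, -0.3]
grip_width: 0.0648
grip_force: 0.0
rows [-0.2319 -1.1963  0.0412] turn 0.0514 n 9 yaw0 16.5 t 13.53 q6 1.03
[{'point': [213.0, 309.8], 'conf': 0.62}]
```

```bash
python3 -m handwheel '[[-0.12,-0.6,0,0],[-0.12,-0.6,0,0],[-0.12,-0.6,0,0],[-0.12,-0.6,0,0],[-0.12,-0.6,0,0]]' 88;python3 -m handwheel '[[-0.11,-0.595,0.05,0.051],[-0.11,-0.595,0.05,0.051],[-0.11,-0.595,0.05,0.051],[-0.11,-0.595,0.05,0.051],[-0.11,-0.595,0.05,0.051],[-0.11,-0.595,0.05,0.051],[-0.11,-0.595,0.05,0.051]]'; python3 -c "
from h import *
plan(.468,.2755,.048,-2)"
```

```text
time: 14.05
position: [0.5404, 0.119, 0.2062]
tool_rot: [0.989, 0.145, -0.003, -0.001]
ft_force: [-0.1, 0.3, 0.3]
grip_width: 0.0763
grip_force: 0.0
time: 14.63
position: [0.4614, 0.2775, 0.1917]
tool_rot: [1.0, -0.015, -0.001, 0.001]
ft_force: [0.3, -0.2, 0.3]
grip_width: 0.0766
grip_force: 0.0
rows [0.0234 0.0054 0.4791] turn 0.0008 n 4 yaw0 -1.7 t 14.63 q6 1.93
```

```bash
python3 -m handwheel '[[0.023,0.005,0.12,0.001],[0.023,0.005,0.25,0.001],[0.023,0.005,0.36,0.001],[0.023,0.005,0.43,0.001],[0.023,0.005,0.46,0.001],[0.023,0.005,0.479,0.001],[0.023,0.005,0.479,0.001]]';python3 -m handwheel '[[0,0,0,0],[0,0,0,0],[0,0,0,0],[0,0,0,0],[0,0,0,0]]' 30 45;python3 -m handwheel '[[0,0,-0.02,0],[0,0,-0.05,0],[0,0,-0.15,0],[0,0,-0.3,0],[0,0,-0.43,0],[0,0,-0.48,0],[0,0,-0.48,0]]'; python3 -c "
from h import *
plan(.48,-.09,.19,16)"
```

```text
time: 15.22
position: [0.47, 0.274, 0.0487]
tool_rot: [1.0, -0.02, -0.001, 0.0]
ft_force: [0.4, -0.1, -0.0]
grip_width: 0.0767
grip_force: 0.0
time: 15.63
position: [0.4706, 0.2755, 0.051]
tool_rot: [1.0, -0.02, 0.001, -0.001]
ft_force: [-0.1, 0.2, 4.6]
grip_width: 0.0592
grip_force: 45.0
time: 16.22
position: [0.4725, 0.2759, 0.1992]
tool_rot: [1.0, -0.019, 0.005, -0.002]
ft_force: [0.0, 0.2, -1.2]
grip_width: 0.0587
grip_force: 45.0
rows [0.0721 1.2178 0.0268] turn -0.0506 n 9 yaw0 -2.2 t 16.22 q6 1.93
```

```bash
python3 -m handwheel '[[0.04,0.6,0,0],[0.04,0.6,0,0],[0.04,0.6,0,0],[0.04,0.6,0,0],[0.04,0.6,0,0]]';python3 -m handwheel '[[0.033,0.618,0.027,-0.051],[0.033,0.618,0.027,-0.051],[0.033,0.618,0.027,-0.051],[0.033,0.618,0.027,-0.051],[0.033,0.618,0.027,-0.051],[0.033,0.618,0.027,-0.051],[0.033,0.618,0.027,-0.051],[0.033,0.618,0.027,-0.051],[0.033,0.618,0.027,-0.051]]';python3 - <<'E'
from h import *
np.set_printoptions(precision=4,suppress=True)
plan(.555,-.0677,.1,16)
c,o=wrist(); g=cv2.cvtColor(c["frame"],cv2.COLOR_RGB2BGR)
t=vision.camera("scene")
a=cv2.cvtColor(t["frame"],cv2.COLOR_RGB2BGR)[130:290,240:400]
im=np.zeros((480,800,3),np.uint8); im[:480,:360]=cv2.resize(g[160:280,270:360],(360,480)); im[:440,360:800]=cv2.resize(a,(440,440),interpolation=cv2.INTER_CUBIC)
cv2.imwrite("pics/c5.png",im)
for r in(5,50,70): print(r,[int(v) for v in g.min(2)[r,290:345]])
E
```

```text
time: 16.63
position: [0.4733, 0.0903, 0.1927]
tool_rot: [1.0, -0.021, -0.002, 0.001]
ft_force: [0.2, 0.2, -1.3]
grip_width: 0.0591
grip_force: 45.0
time: 17.38
position: [0.4762, -0.0897, 0.185]
tool_rot: [0.99, 0.141, -0.001, -0.001]
ft_force: [-0.6, -0.5, -0.5]
grip_width: 0.0586
grip_force: 45.0
rows [0.273  0.0032 0.283 ] turn 0.0005 n 3 yaw0 16.2 t 17.38 q6 0.87
5 [189, 189, 188, 188, 187, 186, 185, 184, 183, 180, 178, 173, 168, 162, 158, 155, 150, 146, 148, 163, 184, 203, 216, 223, 226, 227, 228, 229, 232, 234, 234, 233, 232, 231, 232, 232, 231, 229, 225, 215, 195, 173, 158, 153, 156, 158, 161, 164, 168, 172, 176, 179, 180, 182, 183]
50 [123, 122, 123, 124, 125, 127, 128, 130, 132, 135, 137, 138, 139, 139, 138, 138, 137, 136, 139, 152, 176, 200, 216, 222, 226, 227, 228, 229, 231, 234, 235, 235, 234, 233, 233, 233, 231, 228, 221, 207, 187, 161, 142, 135, 137, 138, 140, 140, 141, 141, 141, 141, 141, 141, 140]
70 [137, 138, 136, 135, 133, 131, 131, 130, 130, 131, 132, 132, 133, 133, 134, 134, 134, 134, 131, 129, 127, 126, 125, 125, 124, 123, 121, 119, 118, 118, 116, 117, 117, 115, 115, 114, 114, 114, 115, 117, 119, 120, 122, 124, 126, 128, 130, 133, 134, 134, 135, 135, 135, 134, 134]
```

View pics/c5.png

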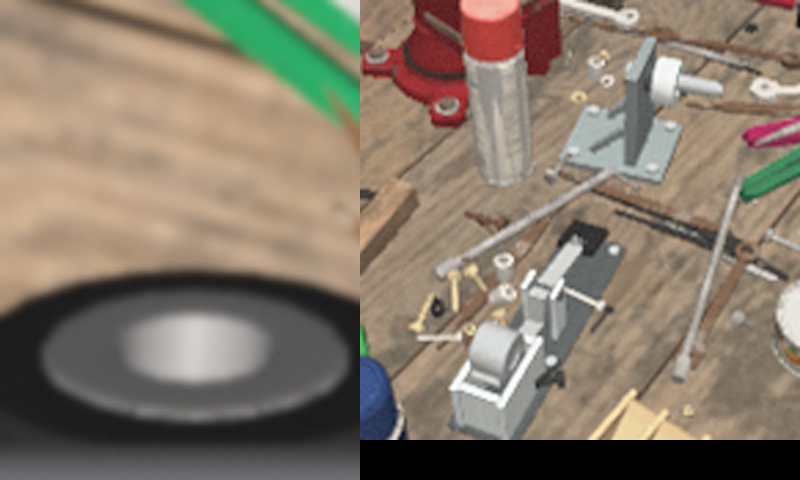

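The spacer sits home on the axle, the cap stands raised, and the wheel's bore is visible at wrist pixel (247,319).

```bash
python3 - <<'E'
from h import *
np.set_printoptions(precision=4,suppress=True)
c=vision.camera("wrist"); s=robot.get_obs(); H=np.array(c["hand_eye"]); g=c["frame"].min(2)
def intool(p,z): 
    d=H[:3,:3]@np.linalg.solve(np.array(c["K"]),[p[1],p[0],1.]); return H[:3,3]+d*(z-H[2,3])/d[2]
zt=s["position"][2]-.1; print(s["position"],zt)
print([int(v) for v in g[40:72,320]])
print("axle",[intool(p,zt) for p in((62,320.1),(50,320.2),(5,320.4))])
for z in(-.006,-.003,0,.003): print("face",z,intool((246.7,319.),z))
E
```

```text
[ 0.477  -0.0897  0.1855] 0.08547991428182858
[235, 235, 235, 235, 236, 236, 236, 236, 236, 236, 236, 236, 236, 236, 236, 236, 236, 236, 236, 236, 235, 235, 235, 234, 233, 233, 230, 218, 182, 138, 119, 118]
axle [array([0.1083, 0.0007, 0.0855]), array([0.116 , 0.0007, 0.0855]), array([0.1433, 0.0008, 0.0855])]
face -0.006 [ 0.0099 -0.0001 -0.006 ]
face -0.003 [ 0.0085 -0.0001 -0.003 ]
face 0 [ 0.0072 -0.0001  0.    ]
face 0.003 [ 0.0058 -0.0001  0.003 ]
```

```bash
python3 -m handwheel '[[0,0.0025,0.1,0],[0,0.0025,0.2,0],[0.05,0.0025,0.29,0],[0.15,0.0025,0.29,0],[0.27,0.0025,0.29,0],[0.29,0.0025,0.29,0],[0.29,0.0025,0.29,0]]';python3 -m handwheel '[[0.03,0,0,0],[0.06,0,0,0],[0.08,0,0,0],[0.09,0,0,0],[0.09,0,0,0]]'
```

```text
time: 18.12
position: [0.5639, -0.0665, 0.0986]
tool_rot: [0.99, 0.142, 0.002, 0.001]
ft_force: [0.5, 0.1, -1.4]
grip_width: 0.0591
grip_force: 45.0
time: 18.53
position: [0.5876, -0.0603, 0.0988]
tool_rot: [0.99, 0.14, 0.0, 0.0]
ft_force: [-0.6, 0.6, -0.3]
grip_width: 0.059
grip_force: 45.0
```

```bash
python3 -m handwheel '[[0.03,0,0,0],[0.05,0,0,0],[0.07,0,0,0],[0.08,0,0,0],[0.08,0,0,0]]';python3 -m handwheel '[[0.01,0,0,0],[0.02,0,0,0],[0.025,0,0,0],[0.025,0,0,0]]'
```

```text
time: 18.95
position: [0.6108, -0.0534, 0.0985]
tool_rot: [0.99, 0.14, 0.0, 0.0]
ft_force: [0.5, -0.1, -0.9]
grip_width: 0.0589
grip_force: 45.0
time: 19.28
position: [0.6115, -0.0527, 0.0981]
tool_rot: [0.99, 0.141, -0.007, -0.0]
ft_force: [-11.1, -5.9, 6.4]
grip_width: 0.059
grip_force: 45.0
```

```bash
python3 -m handwheel '[[-0.025,0,0,0],[-0.025,0,0,0],[-0.025,0,0,0],[-0.025,0,-0.05,0],[-0.025,0,-0.25,0],[-0.025,0,-0.4,0],[-0.025,0,-0.4,0]]' 80; python3 -c "
from h import *
plan(.52,.272,.2,12)"
```

```text
time: 19.87
position: [0.6131, -0.0538, 0.2234]
tool_rot: [0.99, 0.14, 0.004, 0.001]
ft_force: [0.9, -0.4, 0.6]
grip_width: 0.0699
grip_force: 0.0
rows [ 0.0032 -1.1298  0.0734] turn 0.0115 n 9 yaw0 16.1 t 19.87 q6 1.02
```

```bash
python3 -m handwheel '[[0,-0.57,0,0],[0,-0.57,0,0],[0,-0.57,0,0],[0,-0.57,0,0],[0,-0.57,0,0]]';python3 -m handwheel '[[0,-0.56,0.07,0.0115],[0,-0.56,0.07,0.0115],[0,-0.56,0.07,0.0115],[0,-0.56,0.07,0.0115],[0,-0.56,0.07,0.0115],[0,-0.56,0.07,0.0115]]'; python3 - <<'E'
from h import *
np.set_printoptions(precision=4,suppress=True)
plan(.578,.2854,.068,12)
c,o=wrist(); g=cv2.cvtColor(c["frame"],cv2.COLOR_RGB2BGR)
p=px(c,[.578,.2854,.07],o); print(p,[(r["point"],round(r["conf"],2)) for r in vision.look_for("wrist","end_cap")])
t=vision.camera("scene"); q=px(t,[.578,.2854,.07]); print(q)
q=q.astype(int);p=p.astype(int); a=cv2.cvtColor(t["frame"],cv2.COLOR_RGB2BGR)[q[0]-35:q[0]+35,q[1]-35:q[1]+35]
r0=max(p[0]-60,0); b=g[r0:r0+120,p[1]-60:p[1]+60]; print("crop",r0,p[1]-60)
cv2.imwrite("pics/c6.png",np.hstack([cv2.resize(x,(400,400),interpolation=cv2.INTER_CUBIC) for x in(b,a)]))
E
```

```text
time: 20.28
position: [0.56, 0.1171, 0.2189]
tool_rot: [0.99, 0.143, -0.0, -0.002]
ft_force: [-0.6, -0.3, -0.2]
grip_width: 0.0694
grip_force: 0.0
time: 20.78
position: [0.5153, 0.2746, 0.1973]
tool_rot: [0.994, 0.107, 0.0, -0.0]
ft_force: [0.2, -1.1, -0.4]
grip_width: 0.0692
grip_force: 0.0
rows [0.2118 0.0094 0.4311] turn 0.0007 n 4 yaw0 12.3 t 20.78 q6 1.66
[125.467  322.2521] [([183.4, 166.0], 0.74), ([252.1, 204.4], 0.66), ([122.5, 320.7], 0.64)]
[257.9268 291.2198]
crop 65 262
```

View pics/c6.png

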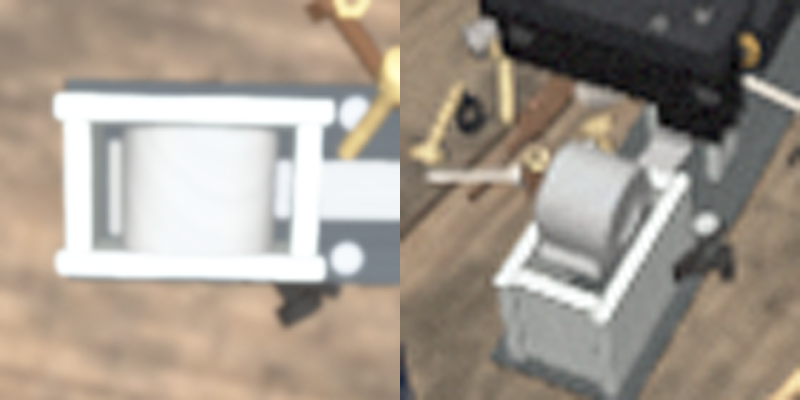

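The bore shows on the robot-side (block −x) face in the scene view; the cap is centred at wrist pixel (122,322). So it needs a half turn before fitting.

```bash
python3 - <<'E'
from h import *
np.set_printoptions(precision=4,suppress=True)
c,o=wrist()
e=[atz(c,p,.09,o)[:2] for p in((103.4,322.3),(140.6,322.3),(122,322.3))]; print(e)
print("half width rows", np.linalg.norm(e[0]-e[1]))
for p in((97,281.5),(97,358),(144,282),(144,356)): print(atz(c,p,.056,o)[:2])
plan(*e[2],.068,12)
E
```

```text
[array([0.5971, 0.2856]), array([0.5689, 0.2795]), array([0.5832, 0.2826])]
half width rows 0.028834573382165
[0.5957 0.3217]
[0.6097 0.2556]
[0.5554 0.3141]
[0.5695 0.2475]
rows [0.2235 0.0072 0.433 ] turn -0.0003 n 4 yaw0 11.9 t 20.98 q6 1.66
```

```bash
python3 -m handwheel '[[0.223,0.003,0.1,0],[0.223,0.003,0.2,0],[0.223,0.003,0.3,0],[0.223,0.003,0.38,0],[0.223,0.003,0.42,0],[0.223,0.003,0.435,0],[0.223,0.003,0.435,0]]' 75;python3 -m handwheel '[[0,0,0,0],[0,0,0,0],[0,0,0,0],[0,0,0,0],[0,0,0,0]]' 20 45;python3 -m handwheel '[[0,0,-0.02,0],[0,0,-0.05,0],[0,0,-0.15,0],[0,0,-0.3,0],[0,0,-0.43,0],[0,0,-0.5,0],[0,0,-0.5,0]]'; python3 -c "
from h import *
plan(.44,-.09,.22,16)"
```

```text
time: 21.57
position: [0.5815, 0.2839, 0.0666]
tool_rot: [0.995, 0.104, -0.001, 0.0]
ft_force: [0.5, -0.6, 0.7]
grip_width: 0.0651
grip_force: 0.0
time: 21.98
position: [0.5821, 0.2874, 0.0686]
tool_rot: [0.995, 0.104, 0.002, -0.002]
ft_force: [0.9, 0.9, 1.3]
grip_width: 0.0393
grip_force: 3.9
time: 22.57
position: [0.5855, 0.286, 0.2251]
tool_rot: [0.995, 0.104, 0.007, -0.001]
ft_force: [1.7, 0.7, 0.2]
grip_width: 0.0392
grip_force: 45.0
rows [-0.7348  1.1255  0.0059] turn -0.0112 n 10 yaw0 12.0 t 22.57 q6 1.65
```

```bash
python3 -m handwheel '[[-0.37,0.56,0,-0.25],[-0.37,0.56,0,-0.25],[-0.37,0.56,0,-0.25],[-0.37,0.56,0,-0.25],[-0.37,0.56,0,-0.25],[-0.37,0.56,0,-0.25],[-0.37,0.56,0,-0.25],[-0.37,0.56,0,-0.25],[-0.37,0.56,0,-0.25],[-0.37,0.56,0,-0.25],[-0.37,0.56,0,-0.25],[-0.37,0.56,0,-0.25],[-0.37,0.56,0,-0.25],[-0.37,0.56,0,-0.25]]'; python3 -c "
from h import *
plan(.46,-.1,.22,196.2)"
```

```text
time: 23.73
position: [0.5069, 0.0975, 0.2165]
tool_rot: [0.629, 0.777, -0.001, -0.001]
ft_force: [0.3, 0.2, -0.2]
grip_width: 0.039
grip_force: 45.0
rows [-0.6111 -0.2904 -0.0109] turn -0.2615 n 14 yaw0 102.1 t 23.73 q6 -0.24
```

```bash
python3 -m handwheel '[[-0.61,-0.29,0,-0.262],[-0.61,-0.29,0,-0.262],[-0.61,-0.29,0,-0.262],[-0.61,-0.29,0,-0.262],[-0.61,-0.29,0,-0.262],[-0.61,-0.29,0,-0.262],[-0.61,-0.29,0,-0.262],[-0.61,-0.29,0,-0.262],[-0.61,-0.29,0,-0.262],[-0.61,-0.29,0,-0.262],[-0.61,-0.29,0,-0.262],[-0.61,-0.29,0,-0.262],[-0.61,-0.29,0,-0.262],[-0.61,-0.29,0,-0.262],[-0.61,-0.29,0,-0.262],[-0.61,-0.29,0,-0.262]]'; python3 - <<'E'
from h import *
np.set_printoptions(precision=4,suppress=True)
plan(.551,-.0706,.0985,196.2)
c,o=wrist(); save("w7.png",c["frame"])
H=np.array(c["hand_eye"])
for z in(-.002,0): print([np.linalg.inv(H)@[x,0,z,1] for x in(.0155,)], px(c,[.0155,0,z],H),px(c,[.0155,.01,z],H))
E
```

```text
time: 25.07
position: [0.4603, -0.0992, 0.2168]
tool_rot: [-0.14, 0.99, 0.0, -0.0]
ft_force: [0.1, -0.5, -0.5]
grip_width: 0.0392
grip_force: 45.0
rows [-0.3174  0.0079  0.3942] turn -0.0004 n 4 yaw0 -164.0 t 25.07 q6 -2.3
[array([-0.0006,  0.0157,  0.1626,  1.    ])] [232.7938 317.1187] [232.8004 336.6815]
[array([-0.0006,  0.0152,  0.1646,  1.    ])] [231.3691 317.1301] [231.3757 336.4643]
```

View pics/w7.png

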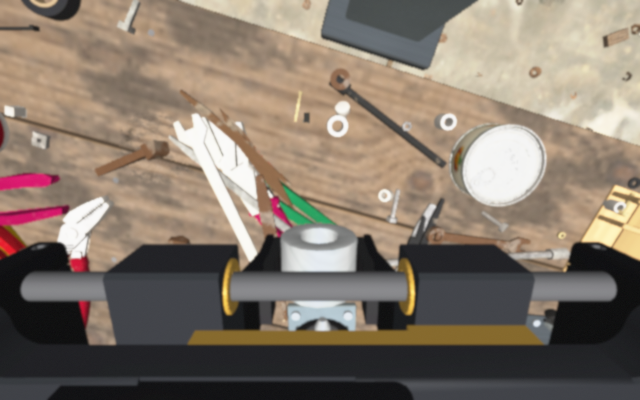

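The view now shows a round feature on the robot-facing face at (237,320), which conflicts with my reading. I need to tell a deep bore from a shallow dimple, numerically.

```bash
python3 - <<'E'
from h import *
c,o=wrist(); g=c["frame"].mean(2).astype(int)
for r in range(222,254,2): print(r,list(g[r,294:346:2]))
print("col320",list(g[220:256,320]));print("col312",list(g[220:256,312]))
E
```

```text
222 [np.int64(132), np.int64(115), np.int64(106), np.int64(106), np.int64(103), np.int64(105), np.int64(107), np.int64(105), np.int64(99), np.int64(98), np.int64(108), np.int64(116), np.int64(117), np.int64(119), np.int64(115), np.int64(110), np.int64(106), np.int64(106), np.int64(104), np.int64(106), np.int64(124), np.int64(147), np.int64(160), np.int64(165), np.int64(164), np.int64(157)]
224 [np.int64(137), np.int64(131), np.int64(119), np.int64(116), np.int64(113), np.int64(118), np.int64(119), np.int64(118), np.int64(118), np.int64(118), np.int64(117), np.int64(123), np.int64(124), np.int64(124), np.int64(122), np.int64(119), np.int64(117), np.int64(119), np.int64(119), np.int64(116), np.int64(107), np.int64(120), np.int64(144), np.int64(155), np.int64(158), np.int64(154)]
226 [np.int64(121), np.int64(119), np.int64(120), np.int64(121), np.int64(122), np.int64(124), np.int64(127), np.int64(129), np.int64(134), np.int64(137), np.int64(140), np.int64(141), np.int64(143), np.int64(145), np.int64(142), np.int64(139), np.int64(136), np.int64(134), np.int64(129), np.int64(127), np.int6
[... 5612 characters left out ...]
3), np.int64(125), np.int64(133), np.int64(145), np.int64(162), np.int64(190), np.int64(220), np.int64(232), np.int64(236), np.int64(237), np.int64(237)]
col312 [np.int64(119), np.int64(106), np.int64(98), np.int64(105), np.int64(118), np.int64(126), np.int64(137), np.int64(160), np.int64(193), np.int64(220), np.int64(228), np.int64(230), np.int64(231), np.int64(231), np.int64(231), np.int64(231), np.int64(230), np.int64(231), np.int64(232), np.int64(232), np.int64(232), np.int64(227), np.int64(205), np.int64(162), np.int64(130), np.int64(123), np.int64(127), np.int64(134), np.int64(145), np.int64(167), np.int64(200), np.int64(224), np.int64(233), np.int64(234), np.int64(233), np.int64(233)]
```

Inside the ellipse only a smooth bore wall shows, with no floor. A recess in the 6 mm closed end would show its floor at this angle, so this is the real bore. I'll turn the cap back by half a turn.

```bash
python3 -m handwheel '[[0,0,0,0.25],[0,0,0,0.25],[0,0,0,0.25],[0,0,0,0.25],[0,0,0,0.25],[0,0,0,0.25],[0,0,0,0.25],[0,0,0,0.25],[0,0,0,0.25],[0,0,0,0.25],[0,0,0,0.25],[0,0,0,0.25],[0,0,0,0.25]]';python3 -m handwheel '[[0,0,0.1,0.25],[0,0,0.1,0.25],[0,0,0.1,0.25],[0,0,0.1,0.25],[0,0,0.1,0.25],[0,0,0.1,0.25],[0,0,0.1,0.25],[0,0,0.1,0.25],[0,0,0.1,0.25],[0,0,0.1,0.25],[0,0,0.1,0.25],[0,0,0.1,0.25],[0,0,0.1,0.25],[0,0,0.1,0.25]]'; python3 - <<'E'
from h import *
np.set_printoptions(precision=4,suppress=True)
plan(.551,-.0706,.0985,16.2)
c,o=wrist(); s=robot.get_obs(); H=np.array(c["hand_eye"]); g=c["frame"].mean(2).astype(int)
save("w8.png",c["frame"])
for r in range(226,250,3): print(r,*g[r,294:346:2])
for r in(5,30,60,68): print(r,*g[r,285:350:1])
print("pred axle px tip/shoulder",px(c,[.5774,-.0629,.1],o),px(c,[.6408,-.0445,.1],o))
E
```

```text
time: 26.25
position: [0.4606, -0.0993, 0.217]
tool_rot: [0.603, 0.798, -0.0, -0.0]
ft_force: [-0.1, -0.1, -0.8]
grip_width: 0.0388
grip_force: 45.0
time: 27.42
position: [0.4607, -0.0993, 0.187]
tool_rot: [0.99, 0.14, -0.0, 0.0]
ft_force: [-0.1, 0.1, -1.0]
grip_width: 0.039
grip_force: 45.0
rows [ 0.3159 -0.0084  0.2951] turn -0.0002 n 4 yaw0 16.1 t 27.42 q6 0.84
226 122 117 114 114 113 114 114 116 120 122 124 126 127 128 126 124 122 120 118 116 117 119 122 129 137 146
229 113 114 115 118 124 138 161 179 198 212 220 222 224 225 223 219 209 193 169 143 127 118 115 113 112 112
232 116 116 119 134 162 187 205 215 223 228 230 230 231 232 233 234 233 228 220 205 180 149 122 115 114 113
235 111 111 111 129 163 185 204 217 223 228 230 230 231 231 231 231 231 228 221 208 185 160 127 115 115 114
238 113 111 110 120 157 184 204 217 224 229 230 231 231 231 231 230 229 226 221 207 181 148 114 111 113 113
241 116 115 114 112 117 139 170 196 218 224 228 230 232 230 228 226 223 214 195 174 138 114 112 113 113 115
244 121 119 117 116 115 115 113 116 121 125 131 140 146 138 134 131 125 117 113 112 1
[... 509 characters left out ...]
 143 142 146 149 149 152 153 155 156 158 158 159 160 161 161 160 159 158 156 154 151 149 146 144 143 143 143
60 145 147 148 149 149 148 147 146 145 146 148 150 152 153 154 155 156 156 156 156 155 154 152 152 153 153 155 156 155 154 152 149 146 144 143 143 142 143 143 141 140 139 138 137 136 135 134 134 133 133 132 134 132 133 132 133 132 133 134 135 136 138 139 140 141
68 147 149 150 151 151 151 150 150 152 152 154 153 154 153 153 153 153 154 154 154 154 155 155 155 156 157 158 160 160 160 161 160 161 163 164 166 166 166 165 165 163 163 162 162 162 161 161 160 160 159 158 156 155 154 153 151 152 152 151 151 152 152 151 151 150
pred axle px tip/shoulder [ 40.3986 315.3835] [-74.9067 315.0506]
```

```bash
python3 -m handwheel '[[0,-0.014,0.1,0],[0,-0.014,0.2,0],[0.05,-0.014,0.296,0],[0.15,-0.014,0.296,0],[0.27,-0.014,0.296,0],[0.31,-0.014,0.296,0],[0.31,-0.014,0.296,0],[0.31,-0.014,0.296,0]]'; python3 - <<'E'
from h import *
np.set_printoptions(precision=4,suppress=True)
plan(.551,-.0706,.0985,16.2)
c,o=wrist(); s=robot.get_obs(); H=np.array(c["hand_eye"]); g=c["frame"].mean(2).astype(int)
save("w9.png",c["frame"]); print(s["position"])
for r in(150,170,185,195,200,205,210,215,220): print(r,*g[r,296:342:1])
print("pred axle y=0 top tip", [px(c,[x,0,s["position"][2]-.1-.008],H) for x in(.0275,.0355,.05)])
E
```

```text
time: 28.13
position: [0.5487, -0.0689, 0.0979]
tool_rot: [0.99, 0.143, -0.001, -0.0]
ft_force: [-0.1, 1.0, -1.2]
grip_width: 0.0387
grip_force: 45.0
rows [ 0.0059  0.0078 -0.0021] turn 0.0006 n 1 yaw0 16.4 t 28.13 q6 0.96
[ 0.5475 -0.0688  0.0979]
150 59 59 59 59 59 60 60 61 62 60 61 59 59 59 59 60 60 61 62 62 61 60 60 60 61 62 62 61 61 60 61 61 62 63 62 61 61 60 59 61 58 60 59 59 59 60
170 60 63 62 61 60 58 59 60 60 61 61 60 60 59 60 60 60 60 60 60 59 59 59 60 60 60 60 60 58 59 59 60 60 60 61 61 60 61 61 62 62 63 62 61 59 61
185 157 160 161 163 165 166 167 168 167 172 188 207 222 229 233 237 239 241 241 242 242 244 246 247 248 248 248 247 246 245 245 245 244 243 241 238 233 226 215 197 181 173 177 182 184 186
195 169 171 172 173 174 174 174 174 175 177 185 200 218 227 233 236 239 240 241 241 242 244 246 247 248 248 248 247 246 245 245 245 244 242 240 236 231 223 207 187 168 159 157 155 155 155
200 160 160 161 163 163 163 163 164 165 165 165 167 173 187 205 220 228 233 237 241 243 245 246 247 248 247 246 245 245 244 243 242 240 236 229 220 200 176 161 155 152 149 146 145 144 143
205 158 159 160 161 162 163 164 163 163 163 163 163 163 164 168 181 203 222 232 238 242 244 245 245 245 244 244 244 242 241 238 232 224 210 190 177 172 171 169 167 166 165 163 163 163 163
210 180 182 184 185 187 187 186 184 182 181 180 178 175 173 171 169 169 172 182 194 208 218 223 225 227 226 226 224 218 209 197 186 178 173 172 172 173 174 174 174 175 176 176 177 175 174
215 115 135 153 167 174 177 178 178 179 180 180 181 181 181 181 181 182 184 184 187 187 187 187 187 186 185 185 185 185 184 184 183 181 179 177 175 174 172 171 169 167 167 164 157 133 100
220 77 70 67 66 69 73 83 97 114 134 149 161 170 173 175 176 178 178 179 180 181 183 185 187 188 188 189 190 191 192 193 194 194 194 193 192 191 190 189 187 185 183 179 170 146 118
pred axle y=0 top tip [array([216.1119, 319.3527]), array([199.9436, 319.3783]), array([169.3872, 319.4268])]
```

```bash
python3 -m handwheel '[[0.02,0.002,0,0],[0.04,0.002,0,0],[0.06,0.002,0,0],[0.08,0.002,0,0],[0.08,0.002,0,0]]'; python3 -m handwheel '[[0.01,0,0,0],[0.02,0,0,0],[0.03,0,0,0],[0.038,0,0,0],[0.038,0,0,0]]'
```

```text
time: 28.6
position: [0.5737, -0.0631, 0.0986]
tool_rot: [0.99, 0.142, 0.001, 0.0]
ft_force: [-0.2, -0.5, -1.2]
grip_width: 0.039
grip_force: 45.0
time: 29.02
position: [0.5835, -0.0598, 0.0983]
tool_rot: [0.99, 0.142, 0.0, 0.0]
ft_force: [-0.1, 0.4, -1.4]
grip_width: 0.0389
grip_force: 45.0
```

```bash
python3 -m handwheel '[[0.01,0,0,0],[0.016,0,0,0],[0.024,0,0,0],[0.024,0,0,0]]'
```

```text
time: 29.35
position: [0.5844, -0.059, 0.0979]
tool_rot: [0.99, 0.143, -0.007, -0.0]
ft_force: [-10.4, -7.0, 6.5]
grip_width: 0.0387
grip_force: 45.0
```

```bash
python3 -m handwheel '[[0.01,0,0,0],[0.025,0,0,0],[0.025,0,0,0]]'; python3 -m handwheel '[[-0.03,0,0,0],[-0.03,0,0.003,0],[-0.03,0,0.005,0],[-0.03,0,0.005,0]]'
```

```text
time: 29.6
position: [0.5846, -0.0588, 0.0977]
tool_rot: [0.989, 0.144, -0.015, 0.0]
ft_force: [-24.2, -15.8, 15.2]
grip_width: 0.0388
grip_force: 45.0
time: 29.93
position: [0.5844, -0.0591, 0.0976]
tool_rot: [0.99, 0.143, -0.005, -0.0]
ft_force: [-11.2, -4.8, 10.5]
grip_width: 0.0388
grip_force: 45.0
```

```bash
python3 -m handwheel '[[0,0,0,0],[0,0,0,0],[0,0,0,0]]' 56; python3 -m handwheel '[[0,0,-0.05,0],[0,0,-0.12,0],[0,0,-0.25,0],[0,0,-0.35,0],[0,0,-0.35,0],[0,0,-0.35,0]]' 75; python3 - <<'E'
from h import *
np.set_printoptions(precision=4,suppress=True)
c,o=wrist(); save("w10.png",c["frame"]); s=vision.camera("scene"); t=vision.camera("top"); save("s10.png",s["frame"]); save("t10.png",t["frame"])
u=np.array([-.9603,-.2790,0]); n=np.array([.279,-.9603,0]); S=np.array([.6408,-.0445,.1])
# profile along the top line of stack, rectified from top & wrist
for nm,cc,oo in(("top",t,None),("wrist",c,o)):
  for zz,lab in((.1,"mid"),):
    print(nm)
    for k in range(-4,86,4):
        row=[]
        for w in range(-36,37,4):
            p=px(cc,S+u*k/1000+n*w/1000+[0,0,.0],oo); r,q=int(round(p[0])),int(round(p[1]))
            row.append(int(cc["frame"][r,q].mean()) if 0<=r<400 and 0<=q<640 else -1)
        print(k,*row)
E
```

```text
time: 30.18
position: [0.5873, -0.0582, 0.0966]
tool_rot: [0.99, 0.142, -0.001, -0.0]
ft_force: [-4.8, -1.0, 1.1]
grip_width: 0.0471
grip_force: 2.3
time: 30.68
position: [0.5912, -0.0583, 0.2042]
tool_rot: [0.99, 0.142, 0.004, 0.001]
ft_force: [-0.4, 0.7, -0.9]
grip_width: 0.0651
grip_force: 0.0
top
-4 42 39 43 35 34 31 34 38 43 48 43 44 58 87 88 12 15 17 20
0 41 43 43 44 34 43 40 44 41 44 39 41 57 196 59 6 18 17 22
4 43 44 41 47 43 41 41 44 45 45 42 47 48 113 75 7 17 21 17
8 79 44 44 44 41 42 42 38 46 40 44 35 78 84 24 0 20 20 12
12 39 45 43 45 41 43 40 39 39 37 13 11 5 13 0 6 16 18 23
16 46 46 45 44 42 42 44 47 47 43 37 4 10 8 3 8 20 19 14
20 41 46 45 43 44 48 49 42 44 43 20 6 3 6 9 6 19 17 20
24 48 43 43 44 41 41 42 44 41 39 5 0 5 7 6 13 16 16 17
28 40 47 46 45 46 45 46 42 44 39 20 2 5 5 8 6 17 18 16
32 47 47 41 48 40 45 47 46 45 41 19 1 8 7 13 10 20 25 15
36 46 45 44 47 46 46 43 42 45 46 19 6 10 0 0 9 18 17 17
40 41 46 44 45 47 43 44 47 45 43 15 6 6 8 13 12 20 16 19
44 44 46 46 41 45 47 42 45 43 47 36 8 8 4 2 6 21 20 21
48 47 47 42 45 45 44 44 46 43 46 15 6 0 9 0 9 16 16 24
52 4
[... 1541 characters left out ...]
3 181 169 162 182 214 219 200 204 208 213 226 226 197 172 175 177 137 124
56 169 168 150 155 187 229 241 245 245 244 245 240 234 195 136 139 146 147 125
60 165 164 150 150 190 227 243 245 246 245 245 242 235 192 126 131 134 133 125
64 139 140 79 94 192 228 244 246 245 247 247 243 231 187 114 99 133 137 125
68 159 130 113 106 191 232 242 247 247 245 244 242 233 181 132 122 120 137 123
72 176 102 101 114 192 235 242 245 247 247 247 243 229 177 119 132 124 124 123
76 157 112 112 100 178 235 242 245 245 245 246 240 226 173 115 131 133 114 119
80 181 133 118 113 101 181 232 243 244 244 242 231 182 135 133 113 132 134 115
84 183 190 135 114 115 108 97 116 160 140 72 119 167 128 135 116 120 135 136
```

```bash
python3 - <<'E'
from h import *
np.set_printoptions(precision=2,suppress=True)
c,o=wrist(); s=vision.camera("scene"); save("s11.png",s["frame"])
u=np.array([-.9603,-.2790,0]); n=np.array([.279,-.9603,0]); S=np.array([.6408,-.0445,.1])
P=lambda k,w,h:S+u*k/1000+n*w/1000+np.array([0,0,h/1000])
f=cv2.blur(c["frame"].mean(2),(3,1))
print("pred rows spacer 0,22:",[px(c,P(k,0,21),o) for k in(0,22)],"wheel 22,44:",[px(c,P(k,0,28),o) for k in(22,44)],"cap 44,75:",[px(c,P(k,0,18),o) for k in(44,75)],"cap face edge bottom",px(c,P(75,0,-22),o))
col=int(round(px(c,P(50,0,18),o)[1]))
for r in range(20,300,2): print(r,int(f[r,col]),end=" | ")
print()
g=s["frame"].mean(2).astype(int); 
for nm,k,h in(("tip cap top",75,18),("cap mid",59.5,-2),("cap bot",75,-22),("mouth top",44,18),("wheel top",33,28)): print(nm,px(s,P(k,0,h)))
q=px(s,P(40,0,0)).astype(int)
for r in range(q[0]-24,q[0]+26,2): print(r,*g[r,q[1]-30:q[1]+40:2])
print(q)
for l in("spacer","wheel","end_cap"): print(l,[(r["point"],round(r["conf"],2)) for r in vision.look_for("wrist",l)])
E
```

```text
pred rows spacer 0,22: [array([141.22, 322.22]), array([171.25, 322.05])] wheel 22,44: [array([173.04, 322.14]), array([202.33, 321.97])] cap 44,75: [array([198.72, 321.85]), array([236.17, 321.63])] cap face edge bottom [219.61 321.27]
20 157 | 22 163 | 24 166 | 26 159 | 28 150 | 30 148 | 32 155 | 34 161 | 36 162 | 38 176 | 40 208 | 42 216 | 44 216 | 46 217 | 48 217 | 50 216 | 52 215 | 54 215 | 56 215 | 58 214 | 60 213 | 62 212 | 64 211 | 66 211 | 68 212 | 70 213 | 72 215 | 74 216 | 76 216 | 78 217 | 80 216 | 82 217 | 84 217 | 86 218 | 88 218 | 90 217 | 92 217 | 94 217 | 96 216 | 98 224 | 100 240 | 102 243 | 104 242 | 106 242 | 108 239 | 110 204 | 112 204 | 114 212 | 116 212 | 118 212 | 120 211 | 122 211 | 124 207 | 126 178 | 128 132 | 130 121 | 132 121 | 134 122 | 136 121 | 138 121 | 140 146 | 142 248 | 144 255 | 146 255 | 148 255 | 150 255 | 152 255 | 154 254 | 156 254 | 158 255 | 160 255 | 162 255 | 164 255 | 166 255 | 168 255 | 170 251 | 172 122 | 174 50 | 176 58 | 178 59 | 180 60 | 182 60 | 184 59 | 186 59 | 188 60 | 190 59 | 192 59 | 194 59 | 196 59 | 198 58 | 200 91 | 202 217
[... 3463 characters left out ...]
183 160 121
179 117 110 119 106 103 88 120 177 176 175 174 178 115 141 146 136 143 144 139 141 150 134 133 130 72 114 109 116 157 167 138 123 97 95 95
181 148 185 122 106 98 87 150 176 177 176 177 165 133 145 133 139 145 137 145 143 133 131 150 149 100 81 123 147 119 88 82 84 78 75 105
183 179 177 124 110 93 105 180 178 178 173 175 132 148 139 137 145 144 146 144 134 136 147 151 128 109 94 103 100 103 108 116 116 131 141 124
185 176 178 122 110 93 153 182 179 178 181 177 121 143 137 144 144 149 154 133 124 140 153 144 117 110 113 115 109 114 129 143 140 118 102 103
[161 362]
spacer [([155.7, 319.2], 0.61), ([95.2, 320.2], 0.22)]
wheel [([187.1, 320.1], 0.73)]
end_cap [([218.2, 321.7], 0.81)]
```

All edges match the home positions within about 1 px (spacer 141–171, wheel to 201, cap to 236 against 236.2 predicted), and the gripper is clear.

```bash
python3 -c "
from rig import job
print(job.hand_in())"
```

```text
the job is handed in; nothing more can be done
None
```

The spacer, wheel and end cap are on the axle in that order, pushed home and released. A last wrist-camera check matched their home positions to about 1 pixel, and the job was handed in at about 31 s. Two slips on the way: a 72 N press on the rack with the fingertips while gripping the spacer (the limit for the arm or gripper body is 40 N), and a needless half turn of the cap, since corrected. I did not re-check the tin and spray cans at the end, but no move went near them.

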